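# Start the parts counter and gather the parts in the tote's corner

### The arm

A 6-joint arm with a two-finger parallel gripper is mounted at the origin on a cart in front of the work surface, level with it; the furniture and walls round the work are solid. World frame = base frame: x ahead of the robot, y to its left, z up, the work surface at z = 0. Lengths are in mm, angles in rad, forces in N, time in s.
With the tool pointing down it reaches from about 300 to 850 mm from the base axis. Payload 4.2 kg.
Tool frame: the origin (TCP) lies at the very end of the fingers, on their centre line; the grasp point (between the pads) lies 19 mm behind it; z points along the fingers, y is the direction in which the jaws open and shut (so a half turn about z gives the same grasp; the last joint's range is limited). The gripper opens to 91 mm and grips with 3 to 60 N. Pads are 32 mm wide; open, the fingers measure 118 mm over their backs; the gripper's body (76 mm by 178 mm) begins 60 mm behind the grasp point.
Start: joints at [1.166, 0.32, 1.565, -0, 1.257, -0.02], TCP at [215.843, 532.968, 213.976] pointing down, gripper open.
Joint ranges: [-3.11, 3.11], [-0.84, 2.01], [0.21, 2.61], [-1.34, 4.49], [0.05, 2.63], [-2.56, 2.56]. Speed limits (rad/s): [2.57, 2.57, 3.14, 3.14, 3.14, 3.14].

### API

Orientations are given as a rotation vector (axis times angle).
In Python, from workcell import r, optics gives the robot as it stands.
- The arm moves only by the shell command python3 -m pendant 'ROWS' [FORCE]. ROWS is JSON, a list of rows, each a list of 7 numbers: the shift along the tool's x, y, z in cm, then the turn, a rotation vector about the tool's x, y, z in units of 5 degrees (1.0 is 5 degrees), then the opening, from 0 (shut) to 1 (fully open). In form: [[x, y, z, rx, ry, rz, hand], ...]. A call has 1 to 8 rows; each row is the pose to reach, as a shift and turn from the pose measured when the call began, along the tool's axes at that moment; what a row does not reach only later rows make up. A row lasts 1/12 s, in which the tool goes at most 41.7 mm and 7.16 degrees, less where a joint would pass 70% of its speed; a pose out of reach is approached as far as the arm can. A call with a gripper value outside its range is refused whole. The fingers move at their own pace and stop on an object; FORCE is the grip in N (left out, the last holds). Time passes only in rows, so rows that repeat a pose let the fingers close. It gives the time, the measured TCP pose, the force and the opening at its end, in the units of the state.
- r.get_obs(): the state, without advancing time (a new reading comes with each control period).
- optics.snapshot(name): name is "scene" or "top" or "wrist"; returns (picture, depth): 420x560x3 uint8, blue, green, red; 420x560 float32, mm along the optical axis (not along the pixel's ray), 0 where there is no reading.
- optics.camera_params(name): a dict with "intrinsics" (3x3 intrinsics, pixels), "R" (3x3) and "t" (3): a world point X has camera coordinates R X + t. Camera axes: x right, y down, z forward; pixel columns grow to the right and rows downward; lengths in mm; the calibration is good to about 2 mm. The wrist camera is an equidistant fisheye: a pixel r from the principal point sees the ray r / f radians off the axis. A picture is of the moment at which its call begins: read the wrist's pose just before it. camera_params takes no time and is no camera call; for the wrist camera it gives the pose at the moment of the call.
- r.hand_in(): hands the job in, once; it reports no verdict.
Trained networks look in the newest picture that a camera, given by its name, has taken for a name from the list of things; names that differ only in an ending like _2 or _b are one class to them, and where a whole thing is asked for, a point or a joint stands for the part that bears it (a point fixed in the world has none). Each returns a list of dicts, best first, with "p" (0 to 1); they miss things now and then, are a little off and sometimes report something else, mostly with a low value. They report only what shows in the picture. A call takes as long as a camera call.
- optics.spot_in(camera, target): "bbox" ([left, top, right, bottom] in pixels, round what is visible of it).
- optics.place_of(camera, target): "point" ([column, row] in pixels: a listed point, or the origin of a listed thing).
The state is a dict: "t": time; "q": joint angles; "qvel": joint speeds; "effort": joint torques, N m; "tcp_pos": TCP position; "eef_rot": TCP orientation; "contact_force": force on the tool from outside, world axes, zero at the start; "moment": the same for the moment, N m; "finger_gap": finger opening in mm.
Only numpy, scipy, OpenCV 4.12 (cv2) and the standard library are available. Lean on these libraries where they do the work, as an engineer would, in place of code of your own. Each camera call takes 0.05 s, during which the arm holds its last target.

### The job

Start a new count on the white counter console: press its green key all the way down and let it come up, then its blue key the same way, one at a time, and leave the red key alone. Then take the blue tote by its black grip fin and tip it up by about 30 degrees on its orange corner, with the edge of that corner still resting on the worktop about where it stood, until all three nuts and the stack of washers have slid together into the orange corner. Finish while still holding the tote tipped by its fin and still, not propped on the console or any other thing; do not shift the gauge, the black knob or the small blue tape spool.

Things in the scene. Friction and masses are not known exactly. Their poses are not given: they have to be found in the camera images.
- console: white desktop counter console, fixed to the worktop, 100 x 180 x 33 mm; origin at the centre of its underside, x towards its dark blank display, y along the row of three keys; the keys' places in the row vary
- green_key_top (a point): centre of the top of the green key's round cap (28 mm across, 6 mm travel straight down, cap top 55 mm above the worktop when released); black housing ring 44 mm across, 12 mm high, round it
- blue_key_top (a point): centre of the top of the blue key's round cap (28 mm across, 6 mm travel straight down, cap top 55 mm above the worktop when released); black housing ring 44 mm across, 12 mm high, round it
- red_key_top (a point): centre of the top of the red key's round cap (28 mm across, 6 mm travel straight down, cap top 55 mm above the worktop when released); black housing ring 44 mm across, 12 mm high, round it
- green_key (a joint): push value in m of the green key: 0 released, 0.006 fully down; sprung, about 1.5 N to start and 5 N fully down; it counts as pressed from 0.0035 and springs back by itself. To be pressed first.
- blue_key (a joint): push value in m of the blue key: 0 released, 0.006 fully down; sprung, about 1.5 N to start and 5 N fully down; it counts as pressed from 0.0035 and springs back by itself. To be pressed second.
- red_key (a joint): push value in m of the red key: 0 released, 0.006 fully down; sprung, about 1.5 N to start and 5 N fully down; it counts as pressed from 0.0035 and springs back by itself. Not to be pressed.
- tote: loose open blue tote, 0.26 to 0.40 kg empty, 160 mm square from above with two opposite corners cut off flat (42 mm wide), 52 mm high, walls 4 mm. Origin at the centre of its underside, z up, x along the diagonal from the black grip fin (-x) to the orange cut corner (+x); cut faces at x = -92 and +92 mm, sharp corners at y = -113 and +113 mm; inner floor 7 mm up; rubber feet
- grip_fin (a point): place to grip on the tote's black upright fin: in the tote's frame at (-118, 0, +60) mm. The fin is a plate 12 mm thick (along the tote's y), outside the cut corner, from x = -140 to -92 mm and from z = 15 to 77 mm, so it is pinched from above with the fingers closing along the tote's y. Axes as the tote's
- pick_corner (a point): middle of the orange corner inside the tote, on the inner floor at the foot of the orange wall: in the tote's frame at (88, 0, 7) mm. The inside is slippery: parts begin to slide at a tilt of 8 to 12 degrees, but along the walls into the corner only from 15 to 22 degrees; at 30 degrees all go down by themselves
- pick_foot (a point): middle of the bottom outer edge of the orange corner, on a 40 mm wide rubber foot: in the tote's frame at (92, 0, 0) mm; the edge on which the tote is tipped, by raising the fin along an arc about it
- left_corner (a point): underside near the sharp corner at the tote's +y: in the tote's frame at (0, 108, 0) mm
- right_corner (a point): underside near the sharp corner at the tote's -y: in the tote's frame at (0, -108, 0) mm
- nut_1: loose steel M16 hexagon nut, 24 mm across flats, 28 mm across corners, 13 mm high, 33 g, lying flat in the tote at the start; origin at the centre of its underside
- nut_2: loose steel M16 hexagon nut, 24 mm across flats, 28 mm across corners, 13 mm high, 33 g, lying flat in the tote at the start; origin at the centre of its underside
- nut_3: loose steel M16 hexagon nut, 24 mm across flats, 28 mm across corners, 13 mm high, 33 g, lying flat in the tote at the start; origin at the centre of its underside
- washers: loose stack of steel washers stuck together as one piece, 30 mm across, 14 mm high, 50 g, lying in the tote at the start; origin at the centre of its underside
- gauge: bystander: loose white dial gauge with brass stem, 73 x 62 x 30 mm, lying on the worktop; not to be shifted
- knob: bystander: loose black ribbed knob, 49 mm across, 22 mm high, lying flat; not to be shifted
- ptfe: bystander: loose small blue and white tape spool, 53 mm across, 14 mm high, lying flat; not to be shifted

How it is judged (in metres and radians):
On the way, in this order (a step that is already met when the one before it is completed fails the run):
1. the green key is pressed down, the others not, the tote standing flat (value of joint green_key above 0.0035 m and value of joint each of blue_key, red_key below 0.002 m and angle between tote's own z axis and vertical below 0.1 rad), for 0.05 s.
2. then the blue key is pressed down, the others not, the tote standing flat (value of joint blue_key above 0.0035 m and value of joint each of green_key, red_key below 0.002 m and angle between tote's own z axis and vertical below 0.1 rad), for 0.05 s.
3. then the tote is held tipped on its orange corner with all four parts gathered in that corner (angle between tote's own z axis and vertical between 0.35 and 0.8 rad and height (world z) of pick_foot below 0.02 m and distance of pick_foot from where it was at the start of the episode below 0.08 m and height (world z) of grip_fin above 0.11 m and height (world z) of each of left_corner, right_corner above 0.02 m and contact force between tote and the fingers above 2 N and distance between each of nut_1, nut_2, nut_3, washers and pick_corner below 0.075 m), for 0.3 s.
At the end, for the whole second after the job is handed in: Fingers hold the tote (over 2 N) tipped 0.35 to 0.80 rad, orange foot under 20 mm up and within 80 mm of its start, side corners over 20 mm, fin grip point over 110 mm up; the four parts within 75 mm of pick_corner; tote and parts below 0.02 m/s; tote clear of console and bystanders; keys up (all of step 3 and contact force between tote and console below 0.3 N and contact force between tote and gauge below 0.3 N and contact force between tote and knob below 0.3 N and contact force between tote and ptfe below 0.3 N and linear speed of each of tote, nut_1, nut_2, nut_3, washers below 0.02 m/s and value of joint each of green_key, blue_key, red_key below 0.002 m); the arm keeps its last pose, push and grip.
It fails at once if the red key is pressed (value of joint red_key above 0.003 m).
It fails at once if the green and blue keys are down together (value of joint each of green_key, blue_key above 0.003 m).
It fails at once if a bystander is shifted by over 30 mm (distance of any of gauge, knob, ptfe from where it was at the start of the episode above 0.03 m).
It also fails if it takes over 45 s, if anything falls off the work surface, if the arm or the gripper's body presses on something with over 40 N, if the wrist force passes 120 N, or if a joint passes its speed limit or range.

## Working session

There is one attempt and no reset: what is moved stays moved. The work goes in short steps, Python scripts to look and compute and a shell command to move; the robot and the scene stay as the last step left them, time stands still between calls to the robot, and variables do not carry over. Pictures are saved under pics/ and viewed, and the job is handed in when it is done.

```bash
mkdir -p pics; ls
python3 - <<'E'
from workcell import r, optics
import cv2
o=r.get_obs(); print({k:(v if not hasattr(v,'tolist') else [round(x,3) for x in v.tolist()]) for k,v in o.items()})
for n in ("scene","top"):
    p,d=optics.snapshot(n); cv2.imwrite(f"pics/{n}0.png",p); cv2.imwrite(f"/tmp/{n}.tiff",d)
    c=optics.camera_params(n); print(n,c)
for t in ["green_key_top","blue_key_top","red_key_top","grip_fin","pick_foot","left_corner","right_corner","gauge","knob","ptfe","tote","console"]:
    print(t,[(round(x["p"],2),[round(v) for v in x["point"]]) for x in optics.place_of("top",t)[:3]])
E
```

```text
pics
{'t': 0.0, 'q': [1.166, 0.32, 1.566, -0.0, 1.257, -0.02], 'qvel': [-0.001, 0.001, 0.001, -0.001, 0.002, 0.0], 'effort': [-0.0, -41.246, -23.198, 0.073, 0.046, -0.0], 'tcp_pos': [215.64, 532.477, 213.118], 'eef_rot': [-0.601, -3.083, 0.003], 'contact_force': [-0.044, 0.328, 0.108], 'moment': [0.005, 0.023, -0.037], 'finger_gap': 91.39239707823972}
scene {'intrinsics': array([[386.09049101,   0.        , 272.04594891],
       [  0.        , 386.09049101, 204.41338833],
       [  0.        ,   0.        ,   1.        ]]), 'R': array([[ 0.74113897, -0.67130762, -0.0076884 ],
       [-0.43149279, -0.46754197, -0.77150404],
       [ 0.51432189,  0.57510919, -0.63617797]]), 't': array([-402.6588352 ,  301.26658314,  791.56267771])}
top {'intrinsics': array([[444.99477065,   0.        , 268.37450703],
       [  0.        , 444.99477065, 213.21260647],
       [  0.        ,   0.        ,   1.        ]]), 'R': array([[ 0.01556707, -0.99984266,  0.00850425],
       [-0.98969247, -0.01661888, -0.14224144],
       [ 0.14236039, -0.00620231, -0.98979546]]), 't': array([-12.45176996, 535.78480121, 901.77677023])}
green_key_top [(0.73, [381, 230])]
blue_key_top [(0.57, [405, 230]), (0.57, [157, 226])]
red_key_top [(0.66, [355, 227]), (0.39, [122, 271])]
grip_fin [(0.6, [142, 197])]
pick_foot [(0.66, [185, 290])]
left_corner [(0.75, [210, 231]), (0.36, [291, 189])]
right_corner [(0.75, [123, 272])]
gauge [(0.72, [290, 189]), (0.51, [381, 231])]
knob [(0.55, [267, 131])]
ptfe [(0.96, [307, 146])]
tote [(0.56, [169, 250])]
console [(0.94, [373, 223])]
```

View pics/top0.png

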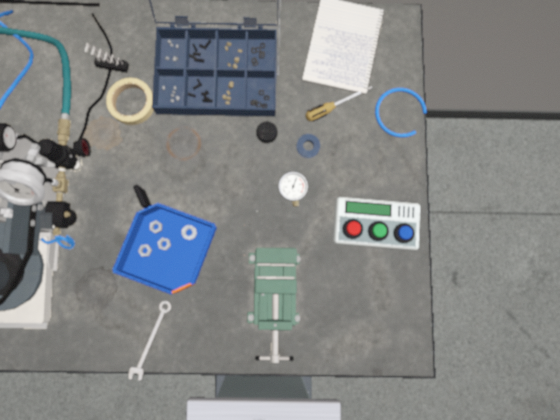

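View pics/scene0.png

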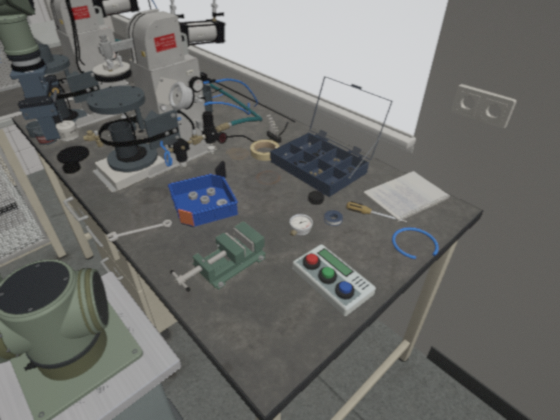

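The top view shows the tote with its fin at (142,196) and orange corner at (182,288). The keys sit at red (354,229), green (379,231), blue (404,233). A green vice lies between them, with a machine at far left. Next I'll localise these and check obstacle heights.

```bash
cat > h.py <<'E'
import numpy as np, cv2
from workcell import r, optics
from scipy.spatial.transform import Rotation as Ro
def ray(n,uv,z=None,d=None,c=None):
    c=c or optics.camera_params(n); K,R,t=c["intrinsics"],c["R"],c["t"]
    v=np.array([(uv[0]-K[0,2])/K[0,0],(uv[1]-K[1,2])/K[1,1],1.])
    o=-R.T@t
    if d is not None: return R.T@(v*d-t)
    w=R.T@v; return o+w*(z-o[2])/w[2]
def proj(n,X,c=None):
    c=c or optics.camera_params(n); p=c["intrinsics"]@(c["R"]@np.asarray(X,float)+c["t"]); return p[:2]/p[2]
def cloud(n,d):
    c=optics.camera_params(n); K=c["intrinsics"]; v,u=np.mgrid[:d.shape[0],:d.shape[1]]
    P=np.stack([(u-K[0,2])/K[0,0]*d,(v-K[1,2])/K[1,1]*d,d],-1)
    return (P-c["t"])@c["R"]
E
python3 - <<'E'
from h import *
np.set_printoptions(precision=1,suppress=True)
for n in ("top","scene"):
    d=cv2.imread(f"/tmp/{n}.tiff",-1); P=cloud(n,d)
    P[d==0]=np.nan
    p=cv2.imread(f"pics/{n}0.png").astype(int); B,G,Rr=p[...,0],p[...,1],p[...,2]
    ms={"red":(Rr>120)&(G<80)&(B<80),"green":(G>110)&(Rr<80)&(B<120),"blue":(B>130)&(Rr<70)}
    print(n)
    for k,m in ms.items():
        nn,l,s,ce=cv2.connectedComponentsWithStats(m.astype('uint8'))
        for i in range(1,nn):
            if s[i,4]>20:
                q=P[l==i]; print(k,s[i],ce[i],"med",np.nanmedian(q,0),"maxz",np.nanpercentile(q[:,2],95))
    if n=="top":
        # height map grid
        X=P.reshape(-1,3); X=X[~np.isnan(X).any(1)]
        gx=np.arange(150,800,40); gy=np.arange(560,-360,-40)
        print("cols y:",gy)
        for x in gx[::-1]:
            print(x,[int(X[(abs(X[:,0]-x)<20)&(abs(X[:,1]-y)<20),2].max()) if ((abs(X[:,0]-x)<20)&(abs(X[:,1]-y)<20)).any() else None for y in gy])
for t,uv,z in [("fin",(142,197),60),("foot",(185,290),0),("left",(210,231),0),("right",(123,272),0),("tote",(169,250),0),("green",(381,230),55),("blue",(405,230),55),("red",(355,227),55),("cons",(373,223),0)]:
    print(t,ray("top",uv,z=z))
for t,z in [("grip_fin",60),("pick_foot",0),("left_corner",0),("right_corner",0),("tote",0),("green_key_top",55),("blue_key_top",55),("red_key_top",55),("console",0)]:
    print(t,[(round(x["p"],2),ray("scene",x["point"],z=z)) for x in optics.place_of("scene",t)[:2]])
p,d=optics.snapshot("wrist"); cv2.imwrite("pics/w0.png",p)
E
```

```text
top
red [347 221  15  15 171] [353.6 227.7] med [ 506.3 -181.2   53.6] maxz 56.6651896276148
green [373 223  14  15  53] [379.1 229.6] med [ 504.5 -233.7   51.9] maxz 55.41909071403938
blue [ 0 11 12  5 24] [ 6. 13.] med [944.3 554.9  96.2] maxz 123.62537867421841
blue [  0  26  48  13 120] [21.6 32.5] med [945.5 570.8  17.3] maxz 20.680196397662407
blue [ 62  50   8  63 228] [66.  83.4] med [791.7 417.9  93.1] maxz 104.3579886482596
blue [ 114  205  102   88 4839] [163.7 249.5] med [451.3 217.9   7.4] maxz 51.57190931725181
blue [399 226  14  14 153] [405.5 232.1] med [ 499.1 -288.3   53.7] maxz 56.43201984206209
blue [ 67 237   7   9  26] [ 69.8 240.7] med [468.8 395.5  69.1] maxz 80.73749205552014
cols y: [ 560  520  480  440  400  360  320  280  240  200  160  120   80   40
    0  -40  -80 -120 -160 -200 -240 -280 -320]
790 [3, 132, 121, 98, 99, 38, 3, 28, 47, 40, 19, 43, 17, 41, 46, 3, 26, 28, 20, 10, 12, 7, 3]
750 [3, 142, 5, 102, 105, 44, 27, 28, 48, 46, 47, 47, 47, 46, 46, 4, 30, 29, 4, 3, 10, 9, 9]
710 [2, 142, 3, 107, 109, 5, 3, 4, 4, 4, 3, 3, 4, 24, 25, 16, 18, 17, 4, 3, 3
[... 2497 characters left out ...]
1   55. ]
blue [ 503.2 -286.9   55. ]
red [ 507.7 -183.3   55. ]
cons [ 523.6 -234.2    0. ]
grip_fin [(0.74, array([569.1, 265.3,  60. ]))]
pick_foot [(0.71, array([375.5, 167.9,   0. ]))]
left_corner [(0.74, array([507.3, 113.1,   0. ]))]
right_corner [(0.97, array([408.8, 295.1,   0. ])), (0.19, array([514.5, 110.1,   0. ]))]
tote [(0.65, array([453.6, 213.8,   0. ])), (0.19, array([502.6, 112.7,   0. ]))]
green_key_top [(0.59, array([ 510. , -240.4,   55. ])), (0.59, array([363., 110.,  55.]))]
blue_key_top [(0.61, array([ 499.7, -277.1,   55. ])), (0.49, array([566. , 269.1,  55. ]))]
red_key_top [(0.67, array([ 512.1, -182.5,   55. ]))]
console [(0.62, array([ 512.3, -227.7,    0. ]))]
```

View pics/w0.png

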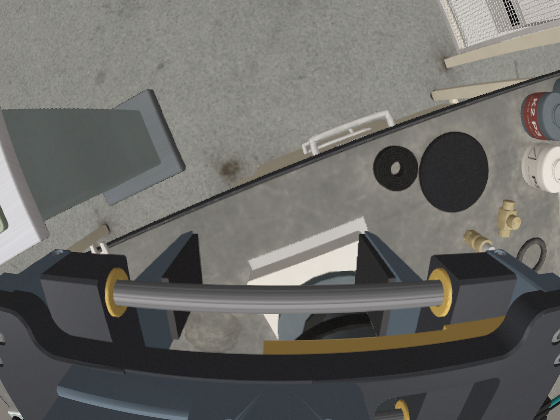

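The wrist view only shows the gripper fingers over a corner of the worktop. Key positions agree between the two cameras to a few mm. The tall machine near y≈340–380 could interfere with the gripper at the fin, so I'll check that clearance in the tote's frame.

```bash
cat >> h.py <<'E'
TH=np.arctan2(170-263,374-566); TC=np.array([454.5,212.5])
def tote2w(p,th=TH,c=TC):
    a=np.array([np.cos(th),np.sin(th)]); b=np.array([-a[1],a[0]])
    return np.array([*(c+p[0]*a+p[1]*b),p[2]])
def row(pos,R,hand=None):
    """print row for target world TCP pos & Rotation"""
    o=r.get_obs(); R0=Ro.from_rotvec(o["eef_rot"]); 
    s=R0.inv().apply(np.asarray(pos)-o["tcp_pos"])/10
    w=(R0.inv()*R).as_rotvec()/np.deg2rad(5)
    print("row",[round(float(v),2) for v in [*s,*w]])
def down(yaw): # tool y at yaw deg, z down
    y=np.array([np.cos(np.deg2rad(yaw)),np.sin(np.deg2rad(yaw)),0]); z=np.array([0,0,-1.]); x=np.cross(y,z)
    return Ro.from_matrix(np.stack([x,y,z],1))
E
python3 - <<'E'
from h import *
np.set_printoptions(precision=1,suppress=True)
print(np.rad2deg(TH))
# refine tote pose: fin and walls from top depth
Q=[]
for n in ("top","scene"):
    d=cv2.imread(f"/tmp/{n}.tiff",-1); P=cloud(n,d)[d>0].reshape(-1,3); Q.append(P)
    a=np.array([np.cos(TH),np.sin(TH)]); b=np.array([-a[1],a[0]])
    L=np.c_[(P[:,:2]-TC)@a,(P[:,:2]-TC)@b,P[:,2]]
    f=L[(abs(L[:,1])<30)&(L[:,0]<-96)&(L[:,0]>-170)&(L[:,2]>60)&(L[:,2]<100)]
    print(n,"fin",f.mean(0),np.percentile(f,[5,95],axis=0))
    w=L[(L[:,2]>40)&(L[:,2]<60)&(abs(L[:,0])<110)&(abs(L[:,1])<130)]
    print("walls",np.percentile(w,[1,99],axis=0))
    m=L[(L[:,2]>90)&(L[:,0]>-320)&(L[:,0]<60)&(abs(L[:,1])<200)]
    for x in range(-320,60,20):
        k=m[(m[:,0]>=x)&(m[:,0]<x+20)]
        if len(k): print(x,"y max",k[:,1].max(), "zmax",k[:,2].max(), "min z",k[:,2].min())
c=optics.camera_params("wrist"); o=r.get_obs()
print(Ro.from_rotvec(o["eef_rot"]).inv().apply(-c["R"].T@c["t"]-o["tcp_pos"]))
row([503,-236,160],down(-64.3))
E
```

```text
-154.15561244543966
top fin [-118.8    5.5   74.3] [[-139.3   -0.6   63.8]
 [ -97.8   10.4   78.7]]
walls [[ -97.4 -105.4   41.1]
 [  88.9  113.8   55.5]]
-320 y max -59.670484976923284 zmax 108.60728069882464 min z 93.95550293947758
-300 y max -67.90133787769122 zmax 189.16729319941234 min z 91.75503105298597
-280 y max -49.14175647378977 zmax 279.0296030968227 min z 90.47335116938207
-260 y max -54.27365190983229 zmax 284.6342430075459 min z 90.18376335638268
-240 y max -58.44582758634583 zmax 283.0896110614016 min z 90.14593762467656
-220 y max -99.07287265317413 zmax 274.1870010018593 min z 90.38442916538033
-200 y max -93.12801400772102 zmax 293.6790718612272 min z 90.16778660849955
-180 y max -91.27408837121249 zmax 297.9724628872068 min z 90.22617312567897
-160 y max -97.19252726588934 zmax 290.751497631051 min z 90.10257034122569
-140 y max -102.78695824314516 zmax 267.43420832589527 min z 90.69202953845922
-120 y max -146.50054621661386 zmax 200.41478497934494 min z 90.0008036421324
-100 y max -161.82092980048125 zmax 127.14567084496365 min z 90.20438043060925
scene fin [-11
[... 419 characters left out ...]
0757506016565
-240 y max -58.798639371534236 zmax 459.50738520431423 min z 90.07163406685139
-220 y max -97.27750729364509 zmax 459.1010985158812 min z 90.15377519139474
-200 y max -94.01204107455828 zmax 459.0162018018132 min z 90.28737181887642
-180 y max -90.93361708646265 zmax 455.07754408025824 min z 90.10099536393147
-160 y max -96.94550847107593 zmax 443.4424643083689 min z 90.20389958788324
-140 y max -102.49731331047397 zmax 333.7556735715561 min z 90.13749698381797
-120 y max -146.30315240257403 zmax 201.13188504801332 min z 90.0050099450905
-100 y max -162.247378908218 zmax 128.9656653366555 min z 90.85134763220333
[  76.5    1.2 -170.9]
row [-55.48, -60.5, 5.39, 0.0, -0.0, 26.45]
```

```bash
sed -i 's/TC=np.array(\[454.5,212.5\])/TC=np.array([456.7,208.])/' h.py
python3 - <<'E'
from h import *
row([503,-236,160],down(0))
E
```

```text
row [-55.48, -60.5, 5.39, 0.0, -0.0, 13.59]
```

```bash
python3 -m pendant '[[-10,-10,1,0,0,3,0],[-20,-21,2,0,0,5,0],[-30,-32,3,0,0,8,0],[-40,-43,4,0,0,10,0],[-50,-54,5,0,0,12,0],[-55.5,-60.5,5.4,0,0,13.6,0],[-55.5,-60.5,5.4,0,0,13.6,0],[-55.5,-60.5,5.4,0,0,13.6,0]]' 20
python3 - <<'E'
from h import *
row([503,-236,120],down(0)); print(r.get_obs()["q"])
E
```

```text
t: 1.87
tcp_pos: [334.6, 220.5, 191.8]
eef_rot: [2.012, 2.412, 0.002]
contact_force: [1.4, -0.2, -0.6]
finger_gap: 40.6
row [-47.93, 8.36, 7.17, 0.01, -0.0, 2.07]
[ 5.54005694e-01  5.97771070e-02  1.95975666e+00 -6.94652347e-05
  1.12098892e+00  3.73437505e-01]
```

```bash
python3 -m pendant '[[-48,8.4,7,0,0,2.1,0],[-48,8.4,7,0,0,2.1,0],[-48,8.4,7,0,0,2.1,0],[-48,8.4,7,0,0,2.1,0],[-48,8.4,7,0,0,2.1,0],[-48,8.4,7,0,0,2.1,0],[-48,8.4,7,0,0,2.1,0],[-48,8.4,7,0,0,2.1,0]]'
python3 - <<'E'
from h import *
row([503,-236,90],down(0)); print(r.get_obs()["q"])
E
```

```text
t: 2.53
tcp_pos: [448.8, -89.6, 144.5]
eef_rot: [2.224, 2.217, 0.003]
contact_force: [0.5, 0.8, 0.0]
finger_gap: 0.2
row [-14.62, 5.46, 5.45, 0.02, -0.01, -0.04]
[-2.22808695e-01  1.96359041e-01  1.92786466e+00  1.03945411e-03
  1.01568291e+00 -2.20025818e-01]
```

```bash
python3 -m pendant '[[-14.6,5.5,4.5,0,0,0,0],[-14.6,5.5,5.4,0,0,0,0],[-14.6,5.5,5.4,0,0,0,0],[-14.6,5.5,5.4,0,0,0,0],[-14.6,5.5,5.4,0,0,0,0],[-14.6,5.5,5.4,0,0,0,0],[-14.6,5.5,5.4,0,0,0,0]]'
python3 - <<'E'
from h import *
p,d=optics.snapshot("wrist"); cv2.imwrite("pics/w1.png",p)
p,d=optics.snapshot("top"); cv2.imwrite("pics/t1.png",cv2.resize(p[150:320,260:480],None,fx=3,fy=3))
p,d=optics.snapshot("scene"); cv2.imwrite("pics/s1.png",cv2.resize(p[180:350,230:430],None,fx=3.5,fy=3.5))
row([503,-236,65],down(0));
E
```

```text
t: 3.12
tcp_pos: [502.9, -235.4, 90.3]
eef_rot: [-2.225, -2.217, -0.002]
contact_force: [-0.4, 0.9, -0.4]
finger_gap: 0.5
row [-0.14, -0.04, 2.63, 0.03, -0.0, -0.02]
```

View pics/w1.png

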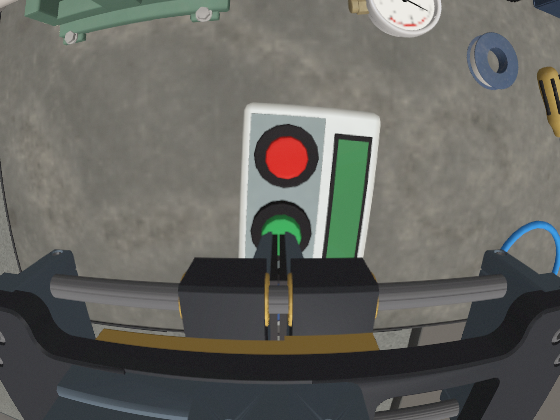

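View pics/s1.png

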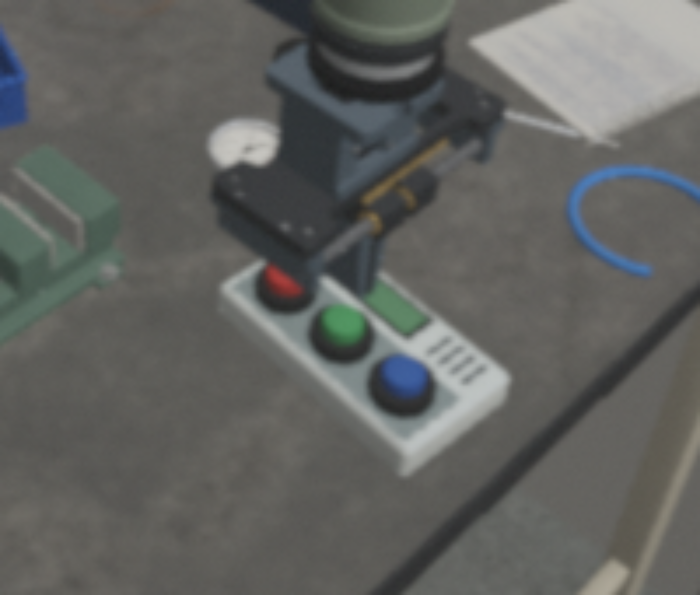

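Closed fingers are centred over the green cap (wrist view around (280,235)). Pressing now.

```bash
python3 -m pendant '[[0,0,2.5,0,0,0,0],[0,0,3.5,0,0,0,0],[0,0,3.8,0,0,0,0],[0,0,4.0,0,0,0,0],[0,0,4.0,0,0,0,0]]'; python3 -c "
from h import *
print(r.get_obs()['contact_force'])"
```

```text
t: 3.68
tcp_pos: [503.0, -233.8, 51.6]
eef_rot: [2.223, 2.22, 0.003]
contact_force: [-1.5, 2.0, 3.4]
finger_gap: 0.9
[-1.48498086  2.02205544  3.36709155]
```

```bash
python3 -m pendant '[[0,0,0.3,0,0,0,0],[0,0,0.4,0,0,0,0],[0,0,0.4,0,0,0,0]]'
```

```text
t: 3.93
tcp_pos: [503.3, -233.9, 49.2]
eef_rot: [2.222, 2.219, 0.004]
contact_force: [-4.0, 2.1, 8.5]
finger_gap: 0.1
```

Bottomed out (8.5 N exceeds the 5 N full-travel force). Lifting, then moving to blue.

```bash
python3 -m pendant '[[0,0,-2,0,0,0,0],[0,0,-3,0,0,0,0],[0,0,-3,0,0,0,0],[0,0,-3,0,0,0,0]]'
python3 - <<'E'
from h import *
row([500.5,-288,75],down(0))
E
```

```text
t: 4.27
tcp_pos: [503.8, -234.3, 79.7]
eef_rot: [2.22, 2.217, 0.004]
contact_force: [-1.1, 0.1, 0.1]
finger_gap: 0.6
row [-5.37, -0.33, 0.47, 0.05, 0.01, -0.02]
```

```bash
python3 -m pendant '[[-3,-0.2,0,0,0,0,0],[-5.4,-0.3,0.3,0,0,0,0],[-5.4,-0.3,0.5,0,0,0,0],[-5.4,-0.3,0.5,0,0,0,0]]'
python3 - <<'E'
from h import *
p,d=optics.snapshot("wrist"); cv2.imwrite("pics/w2.png",p)
row([500.5,-288,50],down(0))
E
```

```text
t: 4.6
tcp_pos: [499.9, -288.7, 73.2]
eef_rot: [2.225, 2.217, 0.004]
contact_force: [0.7, 1.3, -0.0]
finger_gap: 0.4
row [-0.01, 0.05, 2.34, 0.03, -0.01, -0.03]
```

View pics/w2.png

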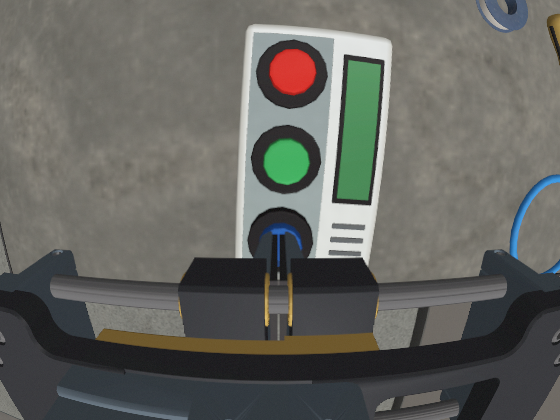

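Green is up and the fingers are over blue (cap at (280,238)).

```bash
python3 -m pendant '[[0,0,1.5,0,0,0,0],[0,0,2.1,0,0,0,0],[0,0,2.4,0,0,0,0],[0,0,2.5,0,0,0,0],[0,0,2.5,0,0,0,0]]'
```

```text
t: 5.07
tcp_pos: [499.5, -286.8, 49.3]
eef_rot: [-2.223, -2.219, -0.004]
contact_force: [-2.9, 0.9, 6.1]
finger_gap: 0.6
```

```bash
python3 -m pendant '[[0,0,0.2,0,0,0,0],[0,0,0.2,0,0,0,0]]'; python3 -m pendant '[[0,0,-3,0,0,0,0],[0,0,-6,0,0,0,0.3],[0,0,-10,0,0,0,0.6],[0,0,-12,0,0,0,0.6],[0,0,-12,0,0,0,0.6]]'
python3 - <<'E'
from h import *
print(TH)
ya=np.rad2deg(TH)-90+360; print(ya)
row(tote2w([-100,0,170]),down(ya))
E
```

```text
t: 5.23
tcp_pos: [499.5, -286.8, 49.2]
eef_rot: [2.221, 2.221, 0.002]
contact_force: [-3.0, -1.6, 10.5]
finger_gap: 0.5
t: 5.65
tcp_pos: [501.9, -287.6, 174.7]
eef_rot: [2.214, 2.215, 0.006]
contact_force: [-0.1, -0.4, 0.3]
finger_gap: 23.8
-2.6905229976012697
115.84438755456034
row [53.92, 4.5, 0.28, 0.02, 0.15, -23.16]
```

Blue bottomed at 10.5 N and released. Now moving to a staging pose above the tote centre, with yaw aligned.

```bash
python3 - <<'E'
from h import *
row(tote2w([0,0,170]),down(np.rad2deg(TH)+270))
E
python3 -m pendant '[[50,-4,0.3,0,0,-23,0.6],[50,-4,0.3,0,0,-23,0.6],[50,-4,0.3,0,0,-23,0.6],[50,-4,0.3,0,0,-23,0.6],[50,-4,0.3,0,0,-23,0.6],[50,-4,0.3,0,0,-23,0.6],[50,-4,0.3,0,0,-23,0.6],[50,-4,0.3,0,0,-23,0.6]]';python3 - <<'E'
from h import *
row(tote2w([0,0,170]),down(np.rad2deg(TH)+270))
E
```

```text
row [49.57, -4.5, 0.21, 0.02, 0.15, -23.16]
t: 6.32
tcp_pos: [472.6, 47.7, 168.1]
eef_rot: [0.874, 3.014, -0.006]
contact_force: [0.7, 0.2, -0.4]
finger_gap: 54.7
row [9.92, 12.69, -0.26, -0.05, 0.03, -11.64]
```

```bash
python3 -m pendant '[[9.9,12.7,0,0,0,-6,0.6],[9.9,12.7,0,0,0,-11.6,0.6],[9.9,12.7,0,0,0,-11.6,0.6],[9.9,12.7,0,0,0,-11.6,0.6],[9.9,12.7,0,0,0,-11.6,0.6],[9.9,12.7,0,0,0,-11.6,0.6],[9.9,12.7,0,0,0,-11.6,0.6],[9.9,12.7,0,0,0,-11.6,0.6]]';python3 - <<'E'
from h import *
row(tote2w([-113,0,130]),down(np.rad2deg(TH)+270)); print(r.get_obs()["q"])
p,d=optics.snapshot("top"); cv2.imwrite("pics/t3.png",p); cv2.imwrite("/tmp/t3.tiff",d)
p,d=optics.snapshot("scene"); cv2.imwrite("pics/s3.png",cv2.resize(p[100:300,100:360],None,fx=3,fy=3)); cv2.imwrite("/tmp/s3.tiff",d)
p,d=optics.snapshot("wrist"); cv2.imwrite("pics/w3.png",p)
E
```

```text
t: 6.98
tcp_pos: [455.4, 208.5, 166.1]
eef_rot: [0.68, -3.065, 0.008]
contact_force: [0.4, 0.0, 0.0]
finger_gap: 54.6
row [-11.41, 0.08, 3.58, -0.05, -0.03, -0.16]
[ 0.4095431   0.24280217  1.80264826 -0.00530337  1.0988952  -1.59568216]
```

View pics/w3.png

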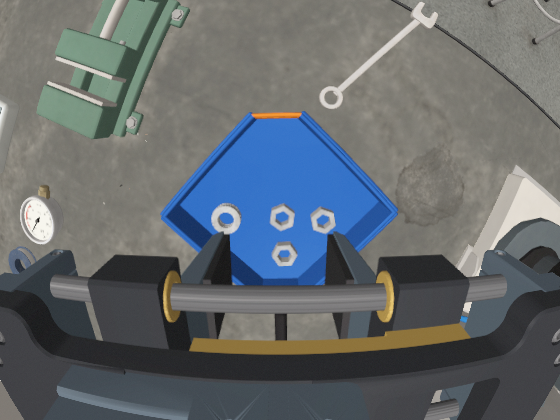

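View pics/s3.png

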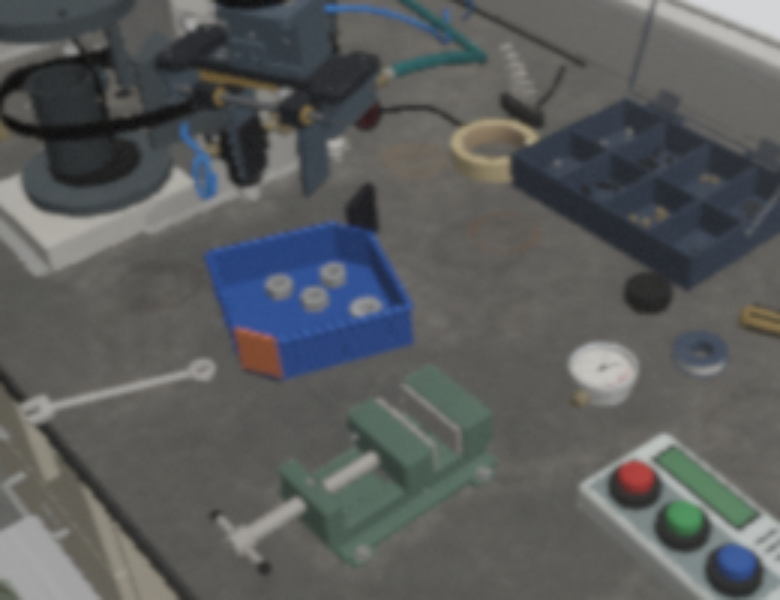

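Tote is flat, parts are spread in the middle, and the fin at column 281 is centred between the fingers. Moving over the fin, then down.

```bash
python3 -m pendant '[[-4,0,1,0,0,-0.1,0.6],[-8,0,2.5,0,0,-0.1,0.6],[-11.5,0,3.6,0,0,-0.1,0.6],[-11.5,0,3.6,0,0,-0.1,0.6],[-11.5,0,3.6,0,0,-0.1,0.6]]';python3 - <<'E'
from h import *
np.set_printoptions(precision=1,suppress=True)
row(tote2w([-115,1,41]),down(np.rad2deg(TH)+270)); print(r.get_obs()["q"])
p,d=optics.snapshot("scene"); cv2.imwrite("pics/s4.png",cv2.resize(p[100:240,120:300],None,fx=4,fy=4))
P=cloud("scene",d)[d>0].reshape(-1,3)
a=np.array([np.cos(TH),np.sin(TH)]); b=np.array([-a[1],a[0]])
L=np.c_[(P[:,:2]-TC)@a,(P[:,:2]-TC)@b,P[:,2]]
f=L[(abs(L[:,1])<30)&(L[:,0]<-96)&(L[:,0]>-170)&(L[:,2]>60)&(L[:,2]<82)]
print(len(f),f.mean(0),np.percentile(f,[5,95],axis=0))
w=L[(abs(L[:,1])<18)&(L[:,0]<-80)&(L[:,0]>-105)&(L[:,2]>45)&(L[:,2]<56)]; print(np.percentile(w,[1,50,99],axis=0))
p,d=optics.snapshot("wrist"); cv2.imwrite("pics/w4.png",p)
E
```

```text
t: 7.55
tcp_pos: [560.6, 255.5, 127.8]
eef_rot: [0.673, -3.063, 0.009]
contact_force: [-0.4, -0.3, 0.1]
finger_gap: 54.6
row [-0.13, 0.19, 8.67, -0.05, -0.07, -0.21]
[ 0.4  0.4  1.6 -0.   1.1 -1.6]
65 [-117.9    3.1   71.9] [[-139.    -3.5   62. ]
 [ -98.9    6.6   77.6]]
[[-104.3  -15.    45.2]
 [ -93.     2.8   50.3]
 [ -90.6   16.4   56. ]]
```

View pics/s4.png

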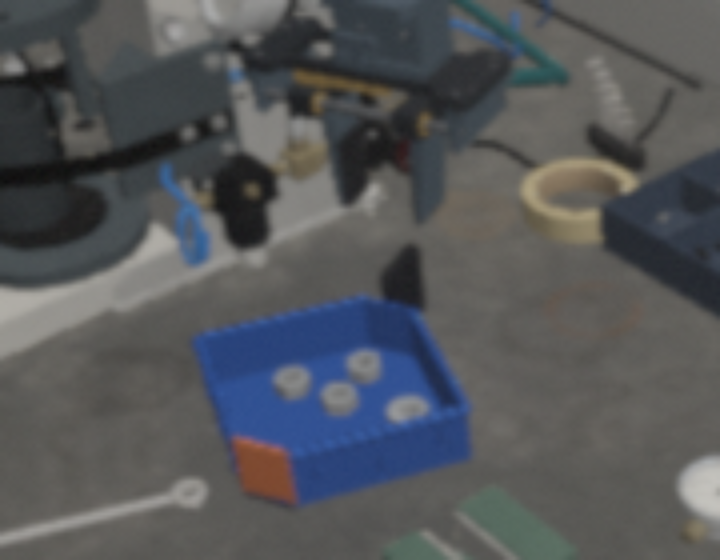

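View pics/w4.png

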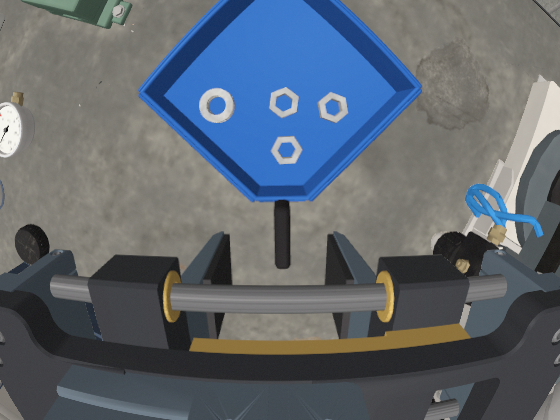

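Fin is centred between the fingers. Descending with a check halfway for side contact with the machine.

```bash
python3 -m pendant '[[-0.1,0.1,2,0,0,-0.1,0.6],[-0.1,0.1,4,0,0,-0.2,0.6],[-0.1,0.1,5,0,0,-0.2,0.6],[-0.1,0.1,5,0,0,-0.2,0.6]]';python3 - <<'E'
from h import *
row(tote2w([-115,1,41]),down(np.rad2deg(TH)+270))
p,d=optics.snapshot("wrist"); cv2.imwrite("pics/w5.png",p)
E
```

```text
t: 7.98
tcp_pos: [557.5, 255.0, 78.2]
eef_rot: [0.699, -3.055, 0.01]
contact_force: [0.0, 0.3, -0.0]
finger_gap: 54.5
row [-0.41, 0.08, 3.72, -0.05, -0.1, -0.01]
```

View pics/w5.png

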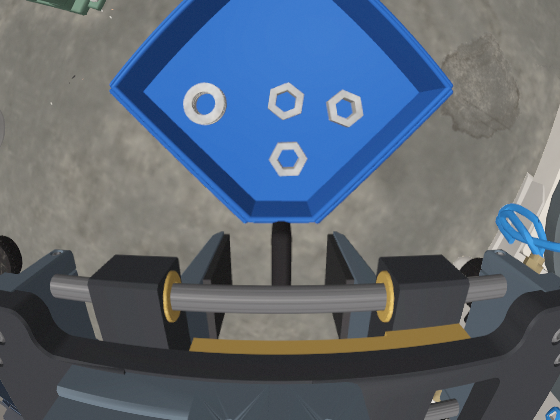

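```bash
python3 -m pendant '[[-0.4,0.1,0.5,0,0,0,0.6],[-0.5,0.1,2.2,0,0,0,0.6],[-0.5,0.1,3.6,0,-0.1,0,0.6],[-0.5,0.1,3.7,0,-0.1,0,0.6],[-0.5,0.1,3.7,0,-0.1,0,0.6]]';python3 - <<'E'
from h import *
row(tote2w([-115,1,41]),down(np.rad2deg(TH)+270))
p,d=optics.snapshot("wrist"); cv2.imwrite("pics/w6.png",p)
E
```

```text
t: 8.45
tcp_pos: [562.6, 258.4, 42.9]
eef_rot: [-0.7, 3.059, -0.006]
contact_force: [-0.7, -0.4, -0.2]
finger_gap: 55.2
row [0.23, -0.02, 0.19, -0.05, 0.03, -0.01]
```

View pics/w6.png

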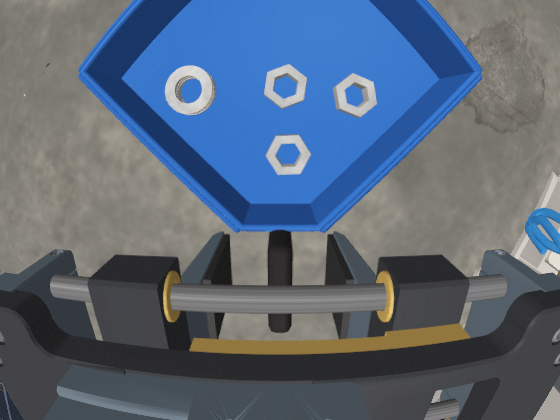

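No contact so far and the fin is between the pads. Closing with a firm grip.

```bash
python3 -m pendant '[[0,0,0,0,0,0,0.1],[0,0,0,0,0,0,0],[0,0,0,0,0,0,0],[0,0,0,0,0,0,0],[0,0,0,0,0,0,0],[0,0,0,0,0,0,0],[0,0,0,0,0,0,0]]' 40;python3 - <<'E'
from h import *
print(r.get_obs()["contact_force"],r.get_obs()["moment"])
E
```

```text
t: 9.08
tcp_pos: [563.2, 258.9, 43.7]
eef_rot: [-0.699, 3.058, -0.004]
contact_force: [0.3, 1.6, 0.9]
finger_gap: 11.7
[0.32409223 1.55717066 0.85491489] [ 0.80449479  0.30682655 -0.29586314]
```

Gap 11.7 mm matches the 12 mm fin, so it is held. Working out the arc about the foot.

```bash
cat >> h.py <<'E'
PIV=tote2w([92,0,0])
def arc(step,n,phi_max=30):
    """rows along arc about PIV from measured pose (tool x in plane)"""
    o=r.get_obs(); R0=Ro.from_rotvec(o["eef_rot"]); a=np.array([np.cos(TH),np.sin(TH),0]); b=np.array([-a[1],a[0],0])
    M=R0.as_matrix(); phi=np.rad2deg(np.arctan2(M[:,2]@(-a),-M[2,2])); print("phi",phi)
    for i in range(1,n+1):
        f=min(step*i,phi_max-phi); Rr=Ro.from_rotvec(b*np.deg2rad(f))
        p=PIV+Rr.apply(o["tcp_pos"]-PIV)
        s=R0.inv().apply(p-o["tcp_pos"])/10; w=(R0.inv()*Rr*R0).as_rotvec()/np.deg2rad(5)
        print([round(float(v),2) for v in [*s,*w]])
    d=o["tcp_pos"]-PIV; print("rel tote x,y,z",d@a,d@b,d[2],"radius",np.hypot(d@a,d[2]))
E
python3 -c "
from h import *
arc(2,8)"
```

```text
phi 0.2508735122942636
[0.16, -0.0, -0.73, -0.0, -0.4, 0.0]
[0.35, -0.01, -1.46, -0.0, -0.8, 0.0]
[0.56, -0.01, -2.17, -0.0, -1.2, 0.0]
[0.8, -0.01, -2.88, -0.0, -1.6, 0.01]
[1.06, -0.02, -3.59, -0.0, -2.0, 0.01]
[1.35, -0.02, -4.28, -0.0, -2.4, 0.01]
[1.66, -0.02, -4.96, -0.0, -2.8, 0.01]
[1.99, -0.02, -5.63, -0.01, -3.2, 0.01]
rel tote x,y,z -210.04450979878854 0.5906057523745328 43.675016050027395 radius 214.53718354537872
```

```bash
python3 -m pendant '[[0.16,0,-0.73,0,-0.4,0,0],[0.35,0,-1.46,0,-0.8,0,0],[0.56,0,-2.17,0,-1.2,0,0],[0.8,0,-2.88,0,-1.6,0,0],[1.06,0,-3.6,0,-2,0,0],[1.06,0,-3.6,0,-2,0,0]]' 55;python3 - <<'E'
from h import *
print(r.get_obs()["contact_force"],r.get_obs()["moment"])
arc(2,8)
p,d=optics.snapshot("wrist"); cv2.imwrite("pics/w7.png",p)
p,d=optics.snapshot("scene"); cv2.imwrite("pics/s7.png",cv2.resize(p[100:260,100:300],None,fx=4,fy=3.7))
E
```

```text
t: 9.58
tcp_pos: [551.6, 253.6, 79.8]
eef_rot: [-0.662, 2.892, 0.054]
contact_force: [-1.0, 0.3, -3.3]
finger_gap: 11.5
[-0.95528409  0.30321597 -3.31273705] [ 0.05983264  0.1504129  -0.04143597]
phi 10.18709637658979
[0.16, -0.0, -0.72, -0.0, -0.4, 0.0]
[0.36, -0.01, -1.44, -0.0, -0.8, 0.0]
[0.57, -0.01, -2.15, -0.0, -1.2, 0.0]
[0.81, -0.01, -2.86, -0.0, -1.6, 0.01]
[1.07, -0.01, -3.55, -0.0, -2.0, 0.01]
[1.36, -0.02, -4.23, -0.0, -2.4, 0.01]
[1.67, -0.02, -4.91, -0.0, -2.8, 0.01]
[2.01, -0.02, -5.57, -0.0, -3.2, 0.01]
rel tote x,y,z -197.24644666856187 0.358095073491816 79.78509258563214 radius 212.77175969162758
```

View pics/w7.png

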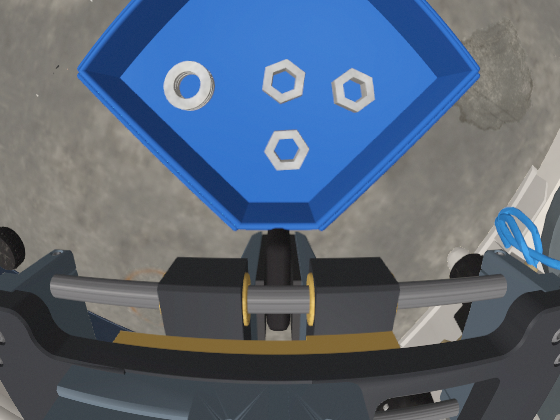

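View pics/s7.png

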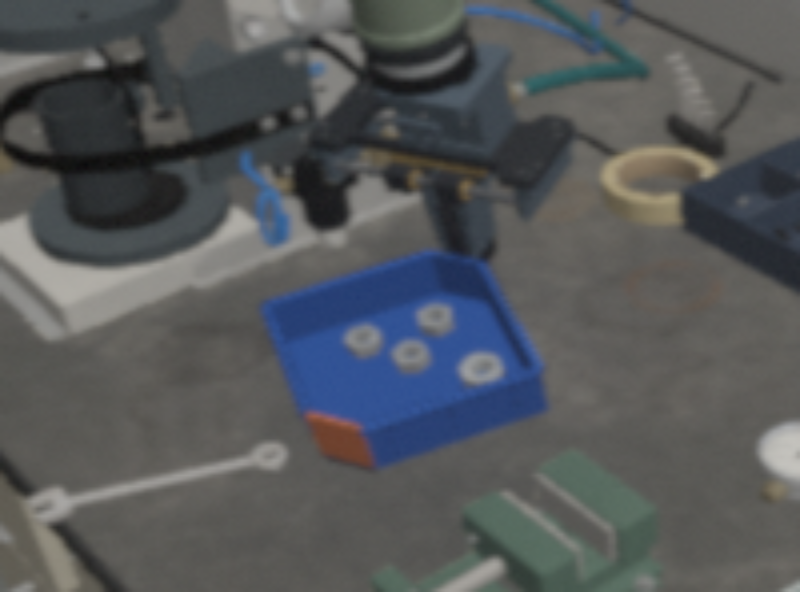

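The tote tips with the tool; parts have just begun to creep and the orange foot stays put. Continuing to about 20°, then 30°.

```bash
python3 -m pendant '[[0.16,0,-0.72,0,-0.4,0,0],[0.36,0,-1.44,0,-0.8,0,0],[0.57,0,-2.15,0,-1.2,0,0],[0.81,0,-2.86,0,-1.6,0,0],[1.07,0,-3.55,0,-2,0,0],[1.07,0,-3.55,0,-2,0,0]]' 55;python3 - <<'E'
from h import *
print(r.get_obs()["contact_force"],r.get_obs()["moment"])
arc(2,6)
E
```

```text
t: 10.18
tcp_pos: [536.2, 246.3, 111.6]
eef_rot: [-0.624, 2.728, 0.105]
contact_force: [-1.7, 0.0, -4.5]
finger_gap: 11.7
[-1.71250981  0.01649746 -4.51417771] [-0.0448894   0.30888574 -0.01055696]
phi 20.02355622814136
[0.16, -0.0, -0.72, -0.0, -0.4, 0.0]
[0.35, -0.01, -1.44, -0.0, -0.8, 0.0]
[0.56, -0.01, -2.15, -0.0, -1.2, 0.0]
[0.8, -0.01, -2.85, -0.0, -1.6, 0.01]
[1.06, -0.01, -3.53, -0.0, -2.0, 0.01]
[1.06, -0.01, -3.53, -0.0, -2.0, 0.01]
rel tote x,y,z -180.2087745101589 0.20307305672495884 111.62164329195258 radius 211.977814078854
```

```bash
python3 -m pendant '[[0.16,0,-0.72,0,-0.4,0,0],[0.36,0,-1.44,0,-0.8,0,0],[0.57,0,-2.15,0,-1.2,0,0],[0.81,0,-2.86,0,-1.6,0,0],[1.07,0,-3.55,0,-2,0,0],[1.12,0,-3.65,0,-2.1,0,0],[1.12,0,-3.65,0,-2.1,0,0],[1.12,0,-3.65,0,-2.1,0,0]]' 55;python3 - <<'E'
from h import *
print(r.get_obs()["contact_force"],r.get_obs()["moment"])
arc(2,1,40)
p,d=optics.snapshot("wrist"); cv2.imwrite("pics/w8.png",p)
p,d=optics.snapshot("scene"); cv2.imwrite("pics/s8.png",cv2.resize(p[100:260,100:300],None,fx=4,fy=3.7)); cv2.imwrite("/tmp/s8.tiff",d);cv2.imwrite("/tmp/s8.png",p)
p,d=optics.snapshot("top"); cv2.imwrite("pics/t8.png",p);cv2.imwrite("/tmp/t8.tiff",d)
E
```

```text
t: 10.85
tcp_pos: [516.0, 236.6, 141.7]
eef_rot: [-0.585, 2.552, 0.154]
contact_force: [-0.2, -0.0, -4.1]
finger_gap: 11.5
[-0.18845434 -0.02655689 -4.08994807] [-0.06199354  0.30260578 -0.02824923]
phi 30.449381172972974
[0.16, -0.0, -0.72, 0.0, -0.4, 0.0]
rel tote x,y,z -157.83320171324047 0.08655642167154155 141.67014860543358 radius 212.0890156725192
```

View pics/w8.png

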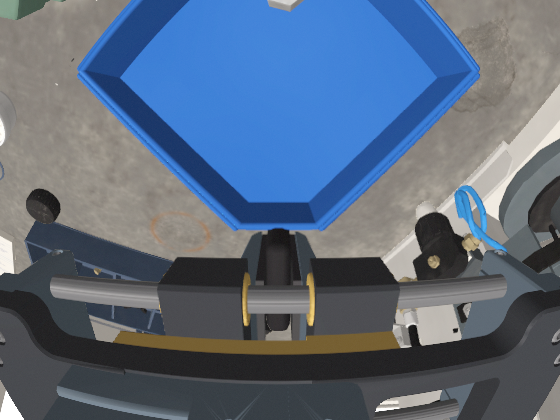

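View pics/s8.png

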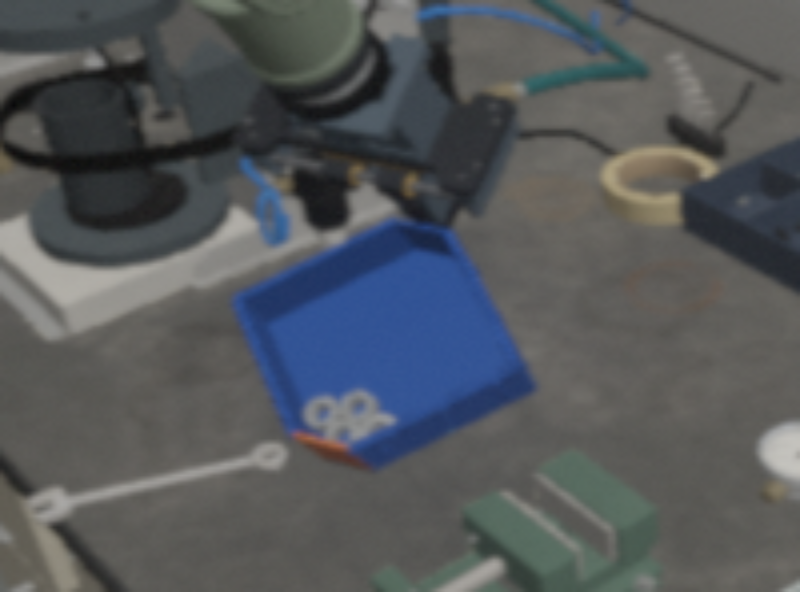

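View pics/t8.png

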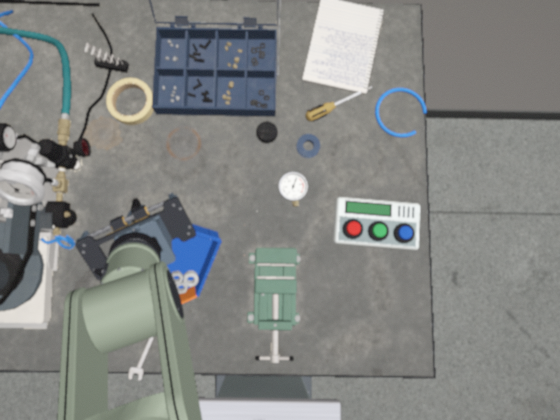

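All four parts are clustered in the orange corner in the scene view (around (345,415)), with the foot in place. I'll let it settle and measure each part's distance to pick_corner.

```bash
python3 -m pendant '[[0,0,0,0,0,0,0],[0,0,0,0,0,0,0],[0,0,0,0,0,0,0],[0,0,0,0,0,0,0],[0,0,0,0,0,0,0],[0,0,0,0,0,0,0]]' 55;python3 - <<'E'
from h import *
np.set_printoptions(precision=1,suppress=True)
arc(2,1,40); print(r.get_obs()["qvel"])
a=np.array([np.cos(TH),np.sin(TH),0]); b=np.array([-a[1],a[0],0])
phi=np.deg2rad(30.4)
M=Ro.from_rotvec(b*phi).as_matrix()@np.stack([a,b,[0,0,1]],1)
p,d=optics.snapshot("scene"); P=cloud("scene",d)
cv2.imwrite("pics/s9.png",cv2.resize(p[170:230,150:250],None,fx=8,fy=8,interpolation=cv2.INTER_NEAREST))
c=optics.camera_params("scene")
T0=PIV-M@np.array([92,0,0])
for nm,X in [("foot",[92,0,0]),("L",[0,113,52]),("Rr",[0,-113,52]),("pc",[88,0,7])]: print(nm,T0+M@np.array(X),proj("scene",T0+M@np.array(X)))
L=(P-T0)@M
m=(d>0)&(L[...,2]>4)&(L[...,2]<35)&(abs(L[...,0])<110)&(abs(L[...,1])<110)&(p.min(-1)>70)&(p.max(-1).astype(int)-p.min(-1)<70)
q=L[m]; print(m.sum(), np.percentile(q,[0,2,50,98,100],axis=0)); 
fl=(d>0)&(abs(L[...,0])<40)&(abs(L[...,1])<40)&(p[...,0].astype(int)-p[...,2]>60); print("floor",np.median(L[fl],0))
for t in ["nut_1","washers","pick_foot","tote"]:
    for x in optics.place_of("scene",t)[:5]:
        o=-c["R"].T@c["t"]; K=c["intrinsics"]; w=c["R"].T@np.linalg.inv(K)@np.array([*x["point"],1]); 
        ol=M.T@(o-T0); wl=M.T@w; h=7 if t!="pick_foot" else 0; X=ol+wl*(h-ol[2])/wl[2]
        print(t,round(x["p"],2),x["point"],"tote frame",X,"dist pc",np.linalg.norm(X-[88,0,7]))
E
```

```text
t: 11.5
tcp_pos: [516.2, 236.7, 141.9]
eef_rot: [-0.585, 2.552, 0.154]
contact_force: [-0.1, 0.2, -4.7]
finger_gap: 11.8
phi 30.497261237161872
[0.16, -0.0, -0.72, 0.0, -0.4, 0.0]
rel tote x,y,z -158.01920830527328 0.0955943651128976 141.91537110583786 radius 212.39124923012488
[-0. -0. -0.  0.  0.  0.]
foot [373.9 167.9   0. ] [186.9 226.4]
L [470.9  89.3  91.4] [229.1 199.1]
Rr [372.4 292.7  91.4] [157.7 180.8]
pc [373.8 167.9   8.1] [186.5 224.3]
507 [[ -80.8 -107.4    4. ]
 [ -36.2  -98.5    4.2]
 [  75.3  -10.3    9.6]
 [ 109.5   96.    23.7]
 [ 109.9  106.5   33.7]]
floor [-0.9  1.7  6.2]
nut_1 0.61 [185.6, 212.2] tote frame [ 55.5 -17.3   7. ] dist pc 36.78943058043235
nut_1 0.6 [191.2, 211.4] tote frame [49.  -1.9  7. ] dist pc 39.05476447234879
nut_1 0.59 [185.8, 217.1] tote frame [ 68.9 -10.6   7. ] dist pc 21.82695273114037
washers 0.39 [195.0, 218.7] tote frame [66.2 17.9  7. ] dist pc 28.189528163543564
pick_foot 0.9 [187.4, 225.4] tote frame [89.   0.3  0. ] dist pc 7.073122198614151
pick_foot 0.5 [344.1, 284.3] tote frame [121.5 455.9   0. ] dist pc 457.1704363666244
pick_foot 0.38 [314.0, 200.0] tote frame [-72.3 321.6   0. ] dist pc 359.43920607738545
tote 0.67 [198.3, 197.1] tote frame [3.2 1.3 7. ] dist pc 84.80454905147951
```

View pics/s9.png

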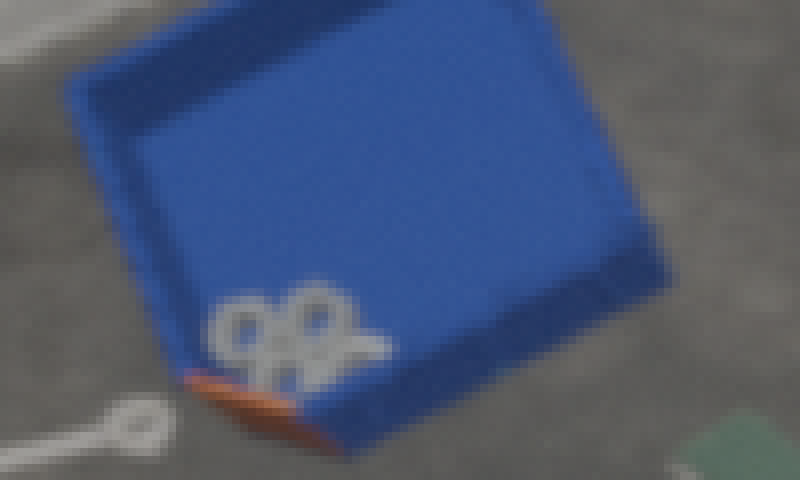

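All checks hold: every part is within 40 mm, the foot has stayed in place, the tilt is 30.5° and nothing is moving. Handing in.

```bash
python3 -c "
from h import *
print(r.hand_in())"
```

```text
the job is handed in; nothing more can be done
None
```

I pressed the green key and then the blue key, and the tote is now held tipped by its fin with all four parts in the orange corner. I handed the job in at about 12 s on the robot's clock; it reported no verdict.

**Keys:** I pressed each key to its stop with the fingers shut and let it come up before going on. The peak force was 8.5 N on green and 10.5 N on blue, against the 5 N needed for full travel. I didn't touch the red key. The last top view shows the console clear, though I did not measure that the keys were fully up.

**Tote:** I gripped the fin at 55 N (finger gap 11.7 mm on the 12 mm fin) and tipped it about the foot edge. The last checks before handing in showed:
- **Tilt:** 30.5° (0.53 rad), taken from the tool's angle; the floor measured in the depth image matches it.
- **Orange foot:** detected within about 3 mm of where I expected it to pivot.
- **Parts:** about 22, 37 and 39 mm (nuts) and 28 mm (washers) from pick_corner, against a limit of 75 mm. The washer detection was weak (p 0.39), but the picture shows all four together in the corner.
- **Stillness:** joint speeds were zero. I did not measure the tote's or parts' own speeds.
- **Other objects:** the tote looks clear of the console, and the gauge, knob and tape spool look unmoved in the top view. I did not measure their positions again.

No check failed or disagreed.

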